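# Dial 470 ohm into the decade box and switch it in

## Robot

A 6-joint arm with a two-finger parallel gripper is mounted at the origin on a cart in front of the work surface, level with it; the furniture and walls round the work are solid. World frame = base frame: x ahead of the robot, y to its left, z up, the work surface at z = 0. Lengths are in m, angles in rad, forces in N, time in s.
With the tool pointing down it reaches from about 0.4 to 0.825 m from the base axis. Payload 7 kg.
Tool frame: the origin (TCP) lies midway between the tips of the shut fingers; the grasp point (between the pads) lies 19 mm behind it; z points along the fingers, y is the line along which they close (so a half turn about z gives the same grasp; the last joint's range is limited). The gripper opens to 88 mm and grips with 3 to 60 N. Pads are 19 mm wide; open, the fingers measure 130 mm over their backs; the gripper's body (78 mm by 193 mm) begins 47 mm behind the grasp point.
Start: joints at [1.528, 0.359, 0.012, 0, -1.224, -0.288], TCP at [0.219, 0.638, 0.227] pointing down, gripper open.
Joint ranges: [-3.07, 3.07], [-1.43, 2.12], [-1.02, 1.25], [-3.03, 1.67], [-3.05, -0], [-3.03, 3.03]. Speed limits (rad/s): [2.39, 2.39, 3.01, 3.14, 3.14, 3.14].

## Interface

Orientations are given as [roll, pitch, yaw] about the fixed x, y, z axes, in that order (R = Rz(yaw) Ry(pitch) Rx(roll)).
In Python, from station import arm gives the robot as it stands. The module is installed in compiled form; this text tells all that it offers.
- The arm moves only by the tool carry_out, never from a script. Its argument "commands" is a list of rows, each a list of 4 numbers: the shift along the world's x, y, z in units of 50 mm (1.0 is 50 mm), then the turn about the world's z in units of 6 degrees (1.0 is 6 degrees). A call has exactly 10 rows; each row is the pose to reach, as a shift and turn from the pose commanded when the call began; what a row does not reach only later rows make up. A row lasts 1/8 s, in which the tool goes at most 62.5 mm and 10.7 degrees, less where a joint would pass 70% of its speed; a pose out of reach is approached as far as the arm can. A call with a gripper value outside its range is refused whole. "claw" is the closure, from 0 (fully open) to 1 (shut), set as the call begins (left out, the last holds). The fingers move at their own pace and stop on an object; "force" is the grip in N (left out, the last holds). Time passes only in rows, so rows that repeat a pose let the fingers close, or fill a call up. It gives the time, the measured TCP pose, the force, the opening and the grip force at its end, in the units of the state.
- arm.get_state(): the state, without advancing time (a new reading comes with each control period).
- arm.grab_frame(name): name is "scene" or "top" or "wrist"; returns a dict with "pixels" (384x512x3 uint8, red, green, blue), "fx", "fy", "cx", "cy" (pixels), "k1" (the pictures are not rectified: a ray, as slopes to the right and down, at radius r is drawn at 1 + k1 r^2 times it, then the intrinsics apply), "eye" and "orientation" of the camera in the world. Camera axes: x right, y down, z forward; pixel columns grow to the right and rows downward; lengths in m; the calibration is good to about 2 mm. A picture is of the moment at which its call begins. There is no depth.
- arm.job_done(): hands the job in; it is judged then, once.
Trained networks look in a picture, given as the dict that the camera call returned (one of the last four; its "shot" number tells which), for a name from the list of things; names that differ only in an ending like _2 or _b are one class to them, and where a whole thing is asked for, a point or a joint stands for the part that bears it (a point fixed in the world has none). Each returns a list of dicts, best first, with "conf" (0 to 1); they miss things now and then, are a little off and sometimes report something else, mostly with a low value. They report only what shows in the picture. A call takes as long as a camera call.
- arm.regions_of(picture, query): "pixels" (384x512 bool, what is visible of it) and "uv" ([column, row] in pixels, amid what is visible of it).
- arm.mark_of(picture, query): "uv" ([column, row] in pixels: a listed point, or the origin of a listed thing).
The state is a dict: "t": time; "q": joint angles; "qd": joint speeds; "joint_efforts": joint torques, N m; "eef_pos": TCP position; "ee_rot": TCP orientation; "force": force on the tool from outside, world axes, zero at the start; "moment": the same for the moment, N m; "width": finger opening in m; "gripper_force": force on a finger pad.
Only numpy, scipy, OpenCV 4.12 (cv2) and the standard library are available. Lean on these libraries where they do the work, as an engineer would, in place of code of your own. Each camera call takes 0.05 s, during which the arm holds its last target. There are 200 camera calls.

## Task

Dial 470 ohms into the resistance decade box by fingertip: push the pointer of the left (hundreds) knob round to 4 and that of the middle (tens) knob round to 7, counting clicks clockwise from 0 at the red dot, and leave the right (units) knob at 0. Only when both knobs sit in their clicks, push the small output toggle switch over, away from the front edge, to connect the box. Push gently: do not pinch the knobs or the switch, do not lift or shove the box, and leave the tools round it where they lie.

Things in the scene. Friction and masses are not known exactly. Their poses are not given: they have to be found in the camera images.
- decade_box: Resistance decade box, black case, aluminium top panel 58 mm above the bench, loose on rubber feet, 1.3 to 2 kg. 300 mm along its y, 134 mm along its x. Origin: centre of its underside; x from its front edge (near the robot) to its back, y to its left, z up; it stands turned by up to 0.25 rad. On it, left to right, three knobs 92 mm apart: hundreds, tens, units.
- hundreds_axis (a point): Point on the axis of the left (hundreds) knob, on the panel, at x +16, y +92 mm in the box. Ten black ticks round each knob are 0 to 9, 30 degrees apart, clockwise from above; 0 has a red dot and lies to the left front, 135 degrees left of the box's x axis; the scale's gap faces the front edge.
- tens_axis (a point): Axis of the middle (tens) knob, on the panel, at x +16, y 0 in the box. The knobs are alike: black round skirt 39 mm across, up to 6 mm above the panel; on it, 6 to 24 mm above the panel, a teardrop pointer: hub 23 mm across, flanks tapering at 18 degrees to the centre line to a rounded nose 8 mm wide, its end 26.5 mm from the axis, white line along its top.
- units_axis (a point): Axis of the right (units) knob, on the panel, at x +16, y -92 mm in the box. This knob stands at 0 and stays there.
- hundreds_knob (a joint): Angle of the left knob in rad, 0 at the red dot, growing clockwise from above; click n is at n x 0.5236, end stops just beyond 0 and 9. The nose points 135 degrees minus this angle to the left of the box's x axis. Leaving a click takes about 0.05 N m (2.5 N near the nose); past half-way the knob snaps on by itself into the next. Starts in one of clicks 6 to 9.
- tens_knob (a joint): Angle of the middle knob, same scale and feel as the left one. Starts in one of clicks 0 to 4.
- units_knob (a joint): Angle of the right knob, same scale and feel. Starts at 0.
- switch_tip (a point): Centre of the rounded tip (7 mm across) of the output switch's steel bat, which stands 22 mm out of the panel on a hinge at x -46, y -46 mm in the box, in front of the knob row, between middle and right knob. A round nut and bush 13 mm across, 5 mm high, hold its foot. Off, it leans 0.33 rad to the front edge (box -x); on, as far to the back, towards a green dot.
- output_switch (a joint): Angle of the output switch: 0 off (leaning to the front), 0.66 on (leaning to the back). It snaps over past the middle and takes 1 to 3 N at the tip.
- posts (a point): Top of and half-way between the red and the black binding post, fixed screw terminals 19 mm apart, 18 mm high above the panel, at x -46, y +46 mm in the box (in front of the knob row, between left and middle knob). Not to be used.
- screwdriver_red: Bystander, to be left where it lies: red precision screwdriver, 140 mm long; origin at the centre of its underside.
- screwdriver_blue: Bystander, to be left where it lies: blue precision screwdriver, 150 mm long; origin at the centre of its underside.
- tweezers_black: Bystander, to be left where it lies: black tweezers, 125 mm long; origin at the centre of its underside.
- lens_cap: Bystander, to be left where it lies: flat round black lens cap, 54 mm across, 8 mm high; origin at the centre of its underside.
- parts_dish: Bystander, to be left where it lies: round grey parts dish, 87 mm across, 14 mm high; origin at the centre of its underside.
- loupe: Bystander, to be left where it lies: black watchmaker's loupe, 39 mm across, 28 mm high; origin at the centre of its underside.
- flux_pen: Bystander, to be left where it lies: white and orange flux pen, 124 mm long; origin at the centre of its underside.

How it is judged:
By the outcome, as a careful person would: the job done as asked, in the order asked, and still so for the second after the job is handed in, with the robot touching nothing.
It also fails if it takes over 72 s, if anything falls off the work surface, if the arm or the gripper's body presses on something with over 40 N, if the wrist force passes 120 N, or if a joint passes its speed limit or range.

## Working session

There is one attempt and no reset: what is moved stays moved. The work goes in short steps, Python scripts to look and compute and a tool call to move; the robot and the scene stay as the last step left them, time stands still between calls to the robot, and variables do not carry over. Pictures are saved under pics/ and viewed, at most 10 in all, crops included, and the job is handed in when it is done.

Besides the shell and the picture viewer there is one more tool, called as name(argument=value, ...), one argument or row to a line, values as JSON. carry_out: Moves the arm, as the interface text tells. Its arguments: {"type":"object","properties":{"commands":{"type":"array","items":{"type":"array","items":{"type":"number"}}},"claw":{"type":"number"},"force":{"type":"number"}},"required":["commands"]}

```bash
mkdir -p pics; cat > h.py <<'E'
import numpy as np, cv2
from scipy.spatial.transform import Rotation as R
from station import arm
def rot(o):
    o=np.array(o,float)
    if o.shape==(3,3): return o
    return R.from_euler('xyz',o).as_matrix() if o.size==3 else R.from_quat(o).as_matrix()
def ray(p,uv):
    d=np.array([(uv[0]-p['cx'])/p['fx'],(uv[1]-p['cy'])/p['fy']]); s=d.copy()
    for _ in range(20): s=d/(1+p['k1']*(s@s))
    v=rot(p['orientation'])@np.array([s[0],s[1],1]); return np.array(p['eye']),v
def at_z(p,uv,z):
    e,v=ray(p,uv); return e+v*(z-e[2])/v[2]
def proj(p,X):
    c=(np.atleast_2d(X)-np.array(p['eye']))@rot(p['orientation']); s=c[:,:2]/c[:,2:]
    s=s*(1+p['k1']*(s**2).sum(1,keepdims=True)); return s*[p['fx'],p['fy']]+[p['cx'],p['cy']]
def save(p,n,crop=None,f=1):
    im=p['pixels'][:,:,::-1]
    if crop: im=im[crop[1]:crop[3],crop[0]:crop[2]]
    cv2.imwrite('pics/'+n,cv2.resize(im,None,fx=f,fy=f,interpolation=cv2.INTER_CUBIC))
E
python3 - <<'E'
from h import *
a=arm.grab_frame('top');b=arm.grab_frame('scene')
cv2.imwrite('pics/a.png',cv2.resize(np.vstack([a['pixels'],b['pixels']])[:,:,::-1],None,fx=.78,fy=.78))
print(a['eye'],a['orientation'],b['eye'],a['fx'],a['k1'])
for n,z in [('hundreds_axis',.058),('tens_axis',.058),('units_axis',.058),('posts',.076),('switch_tip',.079),('decade_box',0)]:
    for p in (a,b):
        m=arm.mark_of(p,n)
        for r in m[:1]: print(n,r['conf'],np.round(r['uv'],1),np.round(at_z(p,r['uv'],z),4))
print(arm.get_state())
E
```

```text
[0.40166952 0.21428018 1.35215318] [-3.0934995  -0.01887112 -1.57559147] [-0.1122953  -0.25584877  0.50088108] 438.37854086328895 -0.023572100083845932
hundreds_axis 0.65 [281.2 174.4] [0.5151 0.0964 0.058 ]
hundreds_axis 0.84 [296.3 202. ] [0.5284 0.1042 0.058 ]
tens_axis 0.95 [312.  174.7] [0.5139 0.0048 0.058 ]
tens_axis 0.89 [329.8 219.7] [0.5086 0.0038 0.058 ]
units_axis 0.57 [343.8 174.8] [ 0.5134 -0.0903  0.058 ]
units_axis 0.88 [369.9 230.7] [ 0.523  -0.0844  0.058 ]
posts 0.69 [297.8 190.6] [0.4659 0.0499 0.076 ]
posts 0.6 [302.1 215.2] [0.4621 0.05   0.076 ]
switch_tip 0.51 [166.2 190.1] [0.3507 0.372  0.079 ]
decade_box 0.85 [309.7 180.9] [0.4997 0.0028 0.    ]
decade_box 0.92 [320.8 240.5] [0.4988 0.0151 0.    ]
{'t': 0.7, 'q': array([ 1.52808522e+00,  3.58573041e-01,  1.19337538e-02,  4.99759604e-06,
       -1.22405477e+00, -2.88142827e-01]), 'qd': array([-0.00124927, -0.0006279 , -0.0003325 , -0.00116854,  0.00041951,
        0.00093526]), 'joint_efforts': array([ 5.99011892e-04, -5.82161450e+01,  2.93255907e+01,  7.00114623e+00,
        1.26579407e-02, -2.30685487e-05]), 'eef_pos': array([0.21926059, 0.6384087 , 0.22659431]), 'ee_rot': array([-3.14149326e+00,  2.45569768e-05, -3.30852230e-01]), 'force': array([-0.57758161, -0.11562002,  0.39920175]), 'moment': array([ 0.02216534, -0.0081015 , -0.010835  ]), 'gripper_force': 0.0, 'width': 0.0876981848219945}
```

View pics/a.png

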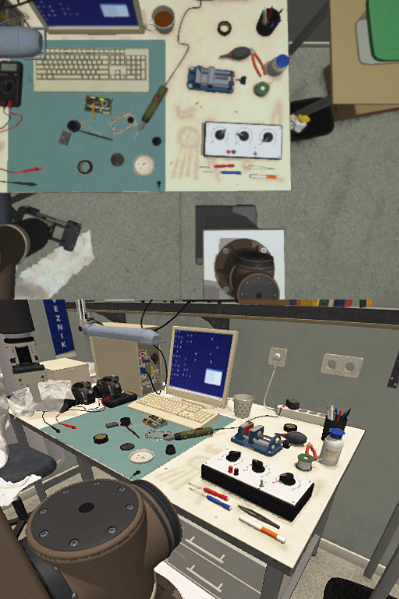

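carry_out(
  commands=[
    [0.4,-0.6,0.3,-1],
    [0.8,-1.3,0.6,-2],
    [1.3,-2.0,0.9,-3],
    [1.8,-2.8,1.2,-4],
    [2.3,-3.7,1.4,-5],
    [2.8,-4.7,1.5,-6],
    [3.2,-5.7,1.5,-7],
    [3.5,-6.8,1.5,-8],
    [3.8,-7.9,1.5,-9],
    [4.0,-9.0,1.5,-10],
  ],
  claw=1,
  force=10,
)

```text
t: 1.95
eef_pos: [0.4195, 0.1866, 0.3019]
ee_rot: [-3.141, 0.0, -1.381]
force: [1.1, 0.6, 0.5]
width: 0.0009
gripper_force: 0.0
```

carry_out(
  commands=[
    [0,-0.9,0,-1],
    [0,-1.8,0,-1.8],
    [0,-2.7,0,-1.8],
    [0,-3.5,0,-1.8],
    [0,-3.8,0,-1.8],
    [0,-3.8,0,-1.8],
    [0,-3.8,0,-1.8],
    [0,-3.8,0,-1.8],
    [0,-3.8,0,-1.8],
    [0,-3.8,0,-1.8],
  ],
)

```text
t: 3.2
eef_pos: [0.4193, -0.0013, 0.3015]
ee_rot: [3.141, -0.0, -1.566]
force: [-0.2, 0.1, -0.2]
width: 0.0007
gripper_force: 0.0
```

```bash
python3 - <<'E'
from h import *
s=arm.get_state();print(s['t'],s['q'],s['eef_pos'],s['ee_rot'],s['width'])
w=arm.grab_frame('wrist');save(w,'b.png');print(w['eye'],w['orientation'])
for n,z in [('hundreds_axis',.058),('tens_axis',.058),('units_axis',.058),('posts',.076),('switch_tip',.079),('decade_box',0)]:
        for r in arm.mark_of(w,n)[:1]: print(n,r['conf'],np.round(r['uv'],1),np.round(at_z(w,r['uv'],z),4))
E
```

```text
3.2 [ 4.72085606e-01 -1.26554323e-01 -3.79550151e-01  1.63731042e-05
 -1.31794332e+00 -4.67077395e-01] [ 0.4192973  -0.00127185  0.30150921] [ 3.14147227e+00 -7.84632941e-05 -1.56578401e+00] 0.0006706051386002338
[ 0.41946722 -0.07550992  0.45984983] [ 2.86350115e+00  1.63063720e-03 -3.13574114e+00]
hundreds_axis 0.85 [193.1 224.2] [0.5216 0.0931 0.058 ]
tens_axis 0.57 [195.9 168.2] [0.5123 0.0055 0.058 ]
units_axis 0.59 [193.8 102.1] [ 0.51   -0.0861  0.058 ]
posts 0.85 [234.6 205.6] [0.4555 0.0563 0.076 ]
switch_tip 0.53 [241.1 139.4] [ 0.4448 -0.0382  0.079 ]
decade_box 0.83 [208.7 161.1] [0.5039 0.0052 0.    ]
```

View pics/b.png

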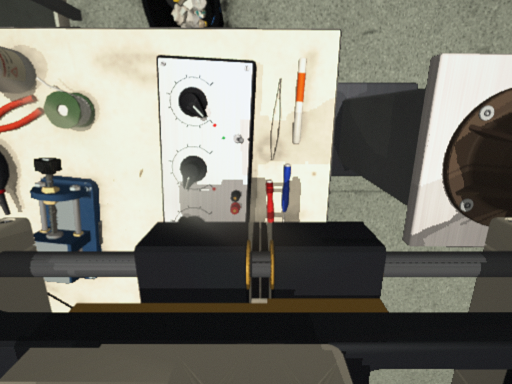

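carry_out(
  commands=[
    [0,0.6,0,0],
    [0,1.2,0,0],
    [0,1.2,0,0],
    [0,1.2,0,0],
    [0,1.2,0,0],
    [0,1.2,0,0],
    [0,1.2,0,0],
    [0,1.2,0,0],
    [0,1.2,0,0],
    [0,1.2,0,0],
  ],
)

```text
t: 4.8
eef_pos: [0.4193, 0.0584, 0.3016]
ee_rot: [-3.142, -0.0, -1.566]
force: [-0.2, -0.2, 0.2]
width: 0.0005
gripper_force: 0.0
```

```bash
python3 - <<'E'
from h import *
w=arm.grab_frame('wrist');print(w['eye'],w['orientation'])
np.savez('w.npz',**w)
for n,z in [('hundreds_axis',.058),('tens_axis',.058),('units_axis',.058),('posts',.076),('switch_tip',.079),('decade_box',0)]:
        for r in arm.mark_of(w,n)[:1]: print(n,r['conf'],np.round(r['uv'],1),np.round(at_z(w,r['uv'],z),4))
m=arm.regions_of(w,'decade_box')[0]['pixels']
# rectify panel plane z=.058: world x up, y left, 0.4mm/px
X0,Y0,s=.60,.18,.0005
jj,ii=np.meshgrid(np.arange(720),np.arange(440))
P=np.stack([X0-ii*s,Y0-jj*s,np.full(ii.shape,.058)],-1).reshape(-1,3)
uv=proj(w,P).astype(np.float32).reshape(440,720,2)
o=cv2.remap(w['pixels'][:,:,::-1].copy(),uv[...,0],uv[...,1],cv2.INTER_CUBIC)
cv2.imwrite('pics/c.png',o)
E
```

```text
[ 0.41936788 -0.01587867  0.45989162] [ 2.86345914e+00  1.73590678e-03 -3.13642343e+00]
hundreds_axis 0.86 [190.7 187.1] [0.5217 0.0936 0.058 ]
tens_axis 0.63 [191.1 126.2] [0.5156 0.0056 0.058 ]
units_axis 0.76 [191.5  54.1] [ 0.5095 -0.0863  0.058 ]
posts 0.61 [231.6 163.4] [0.4585 0.0545 0.076 ]
switch_tip 0.54 [239.7  94. ] [ 0.4458 -0.0361  0.079 ]
decade_box 0.87 [209.  122.7] [0.5007 0.0032 0.    ]
```

View pics/c.png

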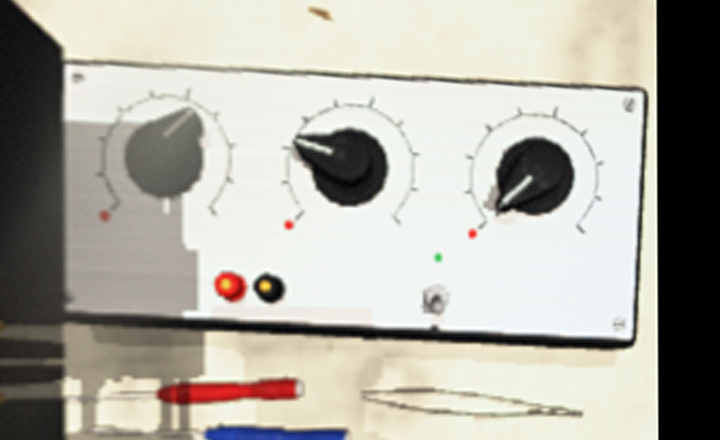

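```bash
python3 - <<'E'
from h import *
w=dict(np.load('w.npz'));print(w['fx'])
im=w['pixels'][:,:,::-1].copy()[200:330,190:330]
im=cv2.resize(im,None,fx=4,fy=4,interpolation=cv2.INTER_CUBIC)
c=np.array([.4193,.0584,.3016]);
for dx in (-.0105,0,.0105):
  for dy in (-.0095,0,.0095):
    u=(proj(w,c+[dx,dy,0])[0]-[190,200])*4; cv2.circle(im,tuple(int(v) for v in u),3,(0,255,0),-1)
cv2.imwrite('pics/d.png',im)
E
```

```text
281.52811282686804
```

View pics/d.png

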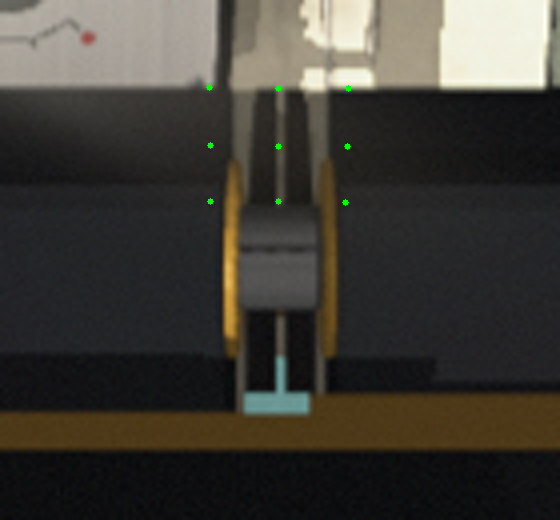

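```bash
cat > plan.py <<'E'
from h import *
H=np.array([.519,.097]);T=np.array([.515,.0046])
def pose(C,phi,side,back=0,r=16):
    # side -1: finger on cw side (pushes ccw); +1 finger on ccw side
    h=4.2+.325*(22.5-r); f=9.5+back
    p=np.array([r+f*.309, side*(h+f*.951)])*1e-3
    a=np.radians(phi);x,y=C+np.array([[np.cos(a),-np.sin(a)],[np.sin(a),np.cos(a)]])@p
    return x,y,phi+side*72
def rows(base,L):
    for x,y,z,yaw in L:
        print([round(v,2) for v in ((x-base[0])/.05,(y-base[1])/.05,(z-base[2])/.05,(yaw-base[3])/6)],end=', ')
    print()
E
python3 - <<'E'
from plan import *
b=[.4193,.0584,.3016,-89.76]
x,y,a=pose(H,-48,-1,9)
print(x,y,a);rows(b,[(x,y,.2,a),(x,y,.11,a),(x,y,.071,a)])
b=[x,y,.071,a]
L=[(*pose(H,p,-1,k)[:2],.071,pose(H,p,-1)[2]) for p,k in [(-48,6),(-48,3),(-48,0),(-42,0),(-36,0),(-30,0),(-24,0),(-18,0),(-12,0),(-6,0),(0,0),(6,0),(10,0),(10,4),(10,10)]]
rows(b,L)
E
```

```text
0.5157655546151296 0.0648652591219053 -120
[np.float64(1.93), np.float64(0.13), -2.03, -5.04], [np.float64(1.93), np.float64(0.13), -3.83, -5.04], [np.float64(1.93), np.float64(0.13), -4.61, -5.04], 
[np.float64(0.03), np.float64(0.05), 0.0, 0.0], [np.float64(0.06), np.float64(0.1), 0.0, 0.0], [np.float64(0.09), np.float64(0.16), 0.0, 0.0], [np.float64(0.14), np.float64(0.16), 0.0, 1.0], [np.float64(0.19), np.float64(0.17), 0.0, 2.0], [np.float64(0.24), np.float64(0.19), 0.0, 3.0], [np.float64(0.29), np.float64(0.21), 0.0, 4.0], [np.float64(0.33), np.float64(0.23), 0.0, 5.0], [np.float64(0.37), np.float64(0.26), 0.0, 6.0], [np.float64(0.41), np.float64(0.3), 0.0, 7.0], [np.float64(0.44), np.float64(0.34), 0.0, 8.0], [np.float64(0.47), np.float64(0.38), 0.0, 9.0], [np.float64(0.49), np.float64(0.41), 0.0, 9.67], [np.float64(0.53), np.float64(0.34), 0.0, 9.67], [np.float64(0.58), np.float64(0.23), 0.0, 9.67],
```

carry_out(
  commands=[
    [0.9,0.06,-0.5,-1.6],
    [1.6,0.13,-1.0,-3.2],
    [1.93,0.13,-1.6,-4.8],
    [1.93,0.13,-2.4,-5.04],
    [1.93,0.13,-3.2,-5.04],
    [1.93,0.13,-3.8,-5.04],
    [1.93,0.13,-4.2,-5.04],
    [1.93,0.13,-4.5,-5.04],
    [1.93,0.13,-4.6,-5.04],
    [1.93,0.13,-4.6,-5.04],
  ],
)

```text
t: 6.45
eef_pos: [0.516, 0.065, 0.0718]
ee_rot: [-3.141, 0.0, -2.094]
force: [0.2, 0.0, -0.2]
width: 0.0004
gripper_force: 0.0
```

carry_out(
  commands=[
    [0.03,0.05,0,0],
    [0.06,0.1,0,0],
    [0.09,0.16,0,0],
    [0.14,0.16,0,1],
    [0.19,0.17,0,2],
    [0.24,0.19,0,3],
    [0.24,0.19,0,3],
    [0.24,0.19,0,3],
    [0.24,0.19,0,3],
    [0.24,0.19,0,3],
  ],
)

```text
t: 7.7
eef_pos: [0.5275, 0.0731, 0.0719]
ee_rot: [3.141, -0.002, -1.78]
force: [1.6, -7.7, 1.9]
width: 0.0004
gripper_force: 3.7
```

```bash
python3 - <<'E'
from h import *
print(arm.get_state()['force'],arm.get_state()['moment'])
b=arm.grab_frame('scene');a=arm.grab_frame('top')
cv2.imwrite('pics/e.png',np.hstack([cv2.resize(b['pixels'][170:270,260:400],(560,400),interpolation=2),cv2.resize(a['pixels'][150:210,255:289],(227,400),interpolation=2)])[:,:,::-1])
for p in (a,b):
  for n in ('tens_axis','units_axis'):
    r=arm.mark_of(p,n)[:1]
    if r: print(n,np.round(at_z(p,r[0]['uv'],.058),4))
E
```

```text
[ 1.56169034 -7.70487908  1.90341107] [-2.77666424 -0.2672122   0.02685534]
tens_axis [0.5196 0.0014 0.058 ]
units_axis [ 0.5116 -0.0906  0.058 ]
tens_axis [0.5167 0.0112 0.058 ]
units_axis [ 0.5144 -0.0791  0.058 ]
```

View pics/e.png

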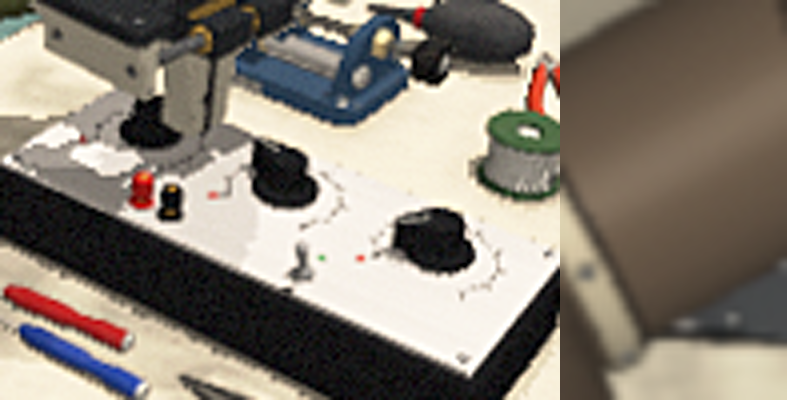

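carry_out(
  commands=[
    [0.02,0.0,0,0.3],
    [0.03,0.01,0,0.6],
    [0.05,0.02,0,1],
    [0.05,0.02,0,1],
    [0.05,0.02,0,1],
    [0.05,0.02,0,1],
    [0.05,0.02,0,1],
    [0.05,0.02,0,1],
    [0.05,0.02,0,1],
    [0.05,0.02,0,1],
  ],
)

```text
t: 9.25
eef_pos: [0.5306, 0.0744, 0.0719]
ee_rot: [-3.141, -0.001, -1.675]
force: [2.6, -6.6, 0.5]
width: 0.0003
gripper_force: 3.5
```

carry_out(
  commands=[
    [-0.02,-0.15,0,0],
    [-0.03,-0.3,0,0],
    [-0.03,-0.3,0.4,0],
    [-0.3,-0.3,1.2,0],
    [-0.9,-0.1,2.2,0.5],
    [-1.5,0,3.2,1],
    [-1.5,0,3.6,1],
    [-1.5,0,3.6,1],
    [-1.5,0,3.6,1],
    [-1.5,0,3.6,1],
  ],
)

```text
t: 10.5
eef_pos: [0.4549, 0.075, 0.2504]
ee_rot: [3.14, -0.001, -1.571]
force: [0.2, -0.5, 0.0]
width: 0.0
gripper_force: 0.0
```

```bash
cat > look.py <<'E'
from h import *
import sys
w=arm.grab_frame('wrist')
X0,Y0,s=.60,.18,.0005
jj,ii=np.meshgrid(np.arange(720),np.arange(440))
def rect(z):
    P=np.stack([X0-ii*s,Y0-jj*s,np.full(ii.shape,z)],-1).reshape(-1,3)
    uv=proj(w,P).astype(np.float32).reshape(440,720,2)
    return cv2.remap(w['pixels'][:,:,::-1].copy(),uv[...,0],uv[...,1],cv2.INTER_CUBIC)
o=np.vstack([rect(.058)[30:320],rect(.082)[30:320]])
cv2.imwrite('pics/'+sys.argv[1],o)
E
python3 look.py f.png; python3 -c "
from h import *
s=arm.get_state();print(s['t'],s['eef_pos'],s['ee_rot'])"
```

```text
10.55 [0.45494404 0.0750488  0.25043017] [ 3.13964316e+00 -1.05355080e-03 -1.57111081e+00]
```

View pics/f.png

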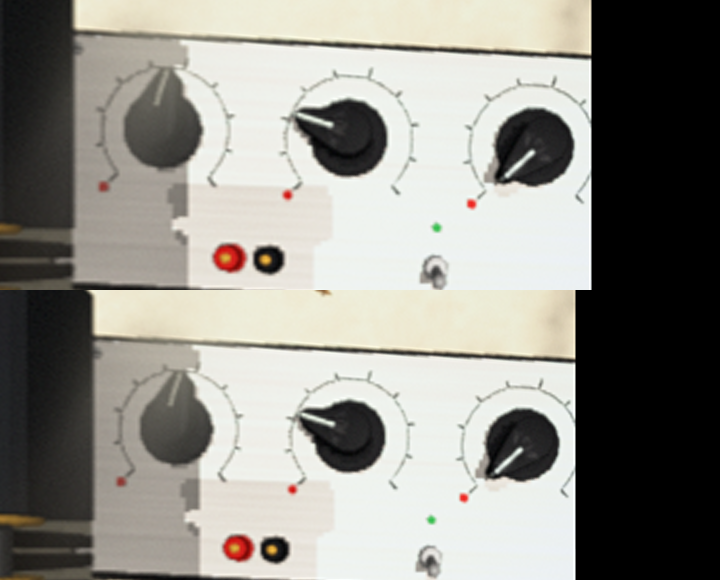

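```bash
python3 - <<'E'
from plan import *
b=[.5303-.075,.0754,.0716+.18,-90]
q=lambda p,k: (*pose(H,p,-1,k,20)[:2],.0716,pose(H,p,-1)[2]+8)
x,y,z,a=q(-18,12)
rows(b,[(x,y,.11,a),(x,y,.0716,a)])
rows([x,y,z,a],[q(*v) for v in [(-18,8),(-18,5),(-18,3),(-14,3),(-10,3),(-6,3),(-2,3),(2,3),(6,3),(10,3),(12,3)]])
E
```

```text
[np.float64(1.62), np.float64(-0.22), -2.83, 1.33], [np.float64(1.62), np.float64(-0.22), -3.6, 1.33], 
[np.float64(-0.0), np.float64(0.08), 0.0, 0.0], [np.float64(-0.0), np.float64(0.14), 0.0, 0.0], [np.float64(-0.0), np.float64(0.18), 0.0, 0.0], [np.float64(0.03), np.float64(0.21), 0.0, 0.67], [np.float64(0.06), np.float64(0.23), 0.0, 1.33], [np.float64(0.09), np.float64(0.26), 0.0, 2.0], [np.float64(0.12), np.float64(0.29), 0.0, 2.67], [np.float64(0.14), np.float64(0.33), 0.0, 3.33], [np.float64(0.16), np.float64(0.36), 0.0, 4.0], [np.float64(0.18), np.float64(0.4), 0.0, 4.67], [np.float64(0.19), np.float64(0.42), 0.0, 5.0],
```

carry_out(
  commands=[
    [0.7,-0.1,0,0.5],
    [1.4,-0.22,-0.5,1],
    [1.62,-0.22,-1.3,1.33],
    [1.62,-0.22,-2.2,1.33],
    [1.62,-0.22,-2.9,1.33],
    [1.62,-0.22,-3.4,1.33],
    [1.62,-0.22,-3.6,1.33],
    [1.62,-0.22,-3.6,1.33],
    [1.62,-0.22,-3.6,1.33],
    [1.62,-0.22,-3.6,1.33],
  ],
)

```text
t: 11.8
eef_pos: [0.5369, 0.0647, 0.0726]
ee_rot: [-3.14, 0.001, -1.431]
force: [0.2, 0.5, -0.3]
width: 0.0004
gripper_force: 0.0
```

carry_out(
  commands=[
    [0,0.08,0,0],
    [0,0.14,0,0],
    [0,0.18,0,0],
    [0.03,0.21,0,0.67],
    [0.06,0.23,0,1.33],
    [0.06,0.23,0,1.33],
    [0.06,0.23,0,1.33],
    [0.06,0.23,0,1.33],
    [0.06,0.23,0,1.33],
    [0.06,0.23,0,1.33],
  ],
)

```text
t: 13.05
eef_pos: [0.5391, 0.0758, 0.0715]
ee_rot: [3.141, -0.0, -1.292]
force: [-0.1, -1.5, 0.4]
width: 0.0006
gripper_force: 0.8
```

carry_out(
  commands=[
    [0.01,0.01,0,0.33],
    [0.03,0.03,0,0.67],
    [0.04,0.05,0,1],
    [0.06,0.06,0,1.34],
    [0.07,0.08,0,1.6],
    [0.08,0.1,0,2],
    [0.08,0.1,0,2],
    [0.08,0.1,0,2],
    [0.08,0.1,0,2],
    [0.08,0.1,0,2],
  ],
)

```text
t: 14.3
eef_pos: [0.5432, 0.0809, 0.0716]
ee_rot: [-3.142, -0.0, -1.083]
force: [0.0, -0.0, 0.7]
width: 0.0004
gripper_force: 0.0
```

carry_out(
  commands=[
    [0.06,-0.15,0,0],
    [0.1,-0.3,0.1,0],
    [0.1,-0.3,0.7,-1],
    [-0.3,-0.3,1.5,-2.5],
    [-1.0,-0.1,2.4,-4],
    [-1.7,0,3.2,-4.67],
    [-1.8,0,3.6,-4.67],
    [-1.8,0,3.6,-4.67],
    [-1.8,0,3.6,-4.67],
    [-1.8,0,3.6,-4.67],
  ],
)

```text
t: 15.55
eef_pos: [0.4531, 0.0804, 0.2505]
ee_rot: [3.14, -0.001, -1.572]
force: [0.0, 0.6, 0.1]
width: 0.0005
gripper_force: 0.0
```

```bash
python3 look.py g.png
```

```text
(no output)
```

View pics/g.png

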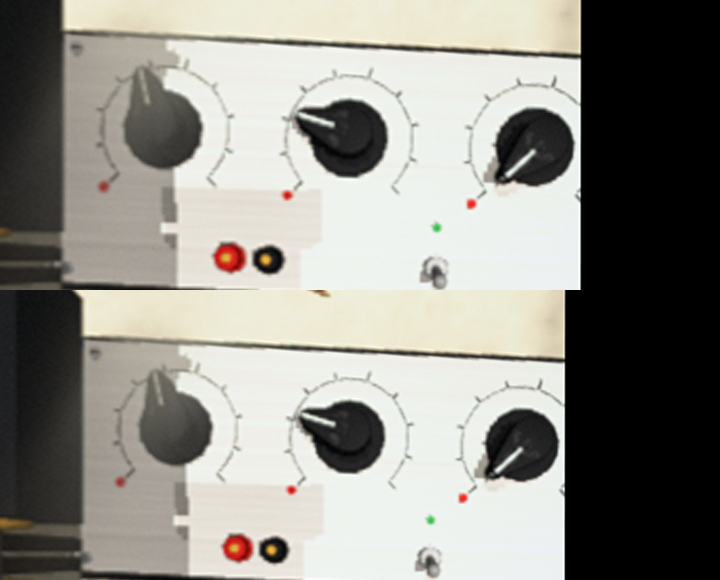

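```bash
python3 - <<'E'
from plan import *
T=np.array([.5155,.005])
b=[.4533,.0809,.2516,-90]
q=lambda p,k: (*pose(T,p,1,k,20)[:2],.0716,pose(T,p,1)[2]-188)
x,y,z,a=q(72,12)
print(x,y,a);rows(b,[(x,y,.0716,a)])
rows([x,y,z,a],[q(*v) for v in [(72,8),(72,5),(72,1.5)]+[(p,1.5) for p in range(66,-79,-6)]])
E
```

```text
0.4995203464412706 0.03820673795170171 -44
[np.float64(0.92), np.float64(-0.85), -3.6, 7.67], 
[np.float64(0.06), np.float64(-0.05), 0.0, 0.0], [np.float64(0.11), np.float64(-0.08), 0.0, 0.0], [np.float64(0.17), np.float64(-0.12), 0.0, 0.0], [np.float64(0.23), np.float64(-0.11), 0.0, -1.0], [np.float64(0.29), np.float64(-0.1), 0.0, -2.0], [np.float64(0.34), np.float64(-0.1), 0.0, -3.0], [np.float64(0.4), np.float64(-0.11), 0.0, -4.0], [np.float64(0.46), np.float64(-0.12), 0.0, -5.0], [np.float64(0.52), np.float64(-0.14), 0.0, -6.0], [np.float64(0.57), np.float64(-0.16), 0.0, -7.0], [np.float64(0.62), np.float64(-0.19), 0.0, -8.0], [np.float64(0.67), np.float64(-0.23), 0.0, -9.0], [np.float64(0.71), np.float64(-0.26), 0.0, -10.0], [np.float64(0.75), np.float64(-0.31), 0.0, -11.0], [np.float64(0.79), np.float64(-0.35), 0.0, -12.0], [np.float64(0.82), np.float64(-0.41), 0.0, -13.0], [np.float64(0.84), np.float64(-0.46), 0.0, -14.0], [np.float64(0.86), np.float64(-0.51), 0.0, -15.0], [np.float64(0.87), np.float64(-0.57), 0.0, -16.0], [np.float64(0.88), np.float64(-0.63), 0.0, -17.0], [np.float64(0.88), np.float64(-0.69), 0.0, -18.0], [np.float64(0.87), np.float64(-0.75), 0.0, -19.0], [np.float64(0.86), np.float64(-0.8), 0.0, -20.0], [np.float64(0.85), np.float64(-0.86), 0.0, -21.0], [np.float64(0.82), np.float64(-0.91), 0.0, -22.0], [np.float64(0.79), np.float64(-0.97), 0.0, -23.0], [np.float64(0.76), np.float64(-1.01), 0.0, -24.0], [np.float64(0.72), np.float64(-1.06), 0.0, -25.0],
```

carry_out(
  commands=[
    [0.4,-0.4,0,1.7],
    [0.8,-0.85,-0.4,3.4],
    [0.92,-0.85,-1.2,5.1],
    [0.92,-0.85,-2.1,6.8],
    [0.92,-0.85,-2.9,7.67],
    [0.92,-0.85,-3.4,7.67],
    [0.92,-0.85,-3.6,7.67],
    [0.92,-0.85,-3.6,7.67],
    [0.92,-0.85,-3.6,7.67],
    [0.92,-0.85,-3.6,7.67],
  ],
)

```text
t: 16.85
eef_pos: [0.4999, 0.0386, 0.0726]
ee_rot: [-3.14, -0.001, -0.768]
force: [-0.2, -0.6, 0.3]
width: 0.0003
gripper_force: 0.0
```

carry_out(
  commands=[
    [0.06,-0.05,0,0],
    [0.11,-0.08,0,0],
    [0.17,-0.12,0,0],
    [0.2,-0.11,0,-0.5],
    [0.23,-0.11,0,-1],
    [0.26,-0.1,0,-1.5],
    [0.29,-0.1,0,-2],
    [0.29,-0.1,0,-2],
    [0.29,-0.1,0,-2],
    [0.29,-0.1,0,-2],
  ],
)

```text
t: 18.1
eef_pos: [0.5137, 0.0333, 0.0715]
ee_rot: [3.141, 0.0, -0.977]
force: [-0.3, 0.3, -0.8]
width: 0.0006
gripper_force: 0.0
```

carry_out(
  commands=[
    [0.03,0,0,-0.5],
    [0.05,0,0,-1],
    [0.08,0,0,-1.5],
    [0.11,-0.01,0,-2],
    [0.14,-0.01,0,-2.5],
    [0.17,-0.02,0,-3],
    [0.17,-0.02,0,-3],
    [0.17,-0.02,0,-3],
    [0.17,-0.02,0,-3],
    [0.17,-0.02,0,-3],
  ],
)

```text
t: 19.35
eef_pos: [0.5221, 0.0324, 0.0715]
ee_rot: [3.141, 0.0, -1.292]
force: [-1.5, 2.4, 0.5]
width: 0.0004
gripper_force: 0.8
```

carry_out(
  commands=[
    [0.05,-0.01,0,-0.8],
    [0.09,-0.03,0,-1.6],
    [0.13,-0.05,0,-2.4],
    [0.17,-0.08,0,-3.2],
    [0.21,-0.11,0,-4],
    [0.24,-0.13,0,-4.8],
    [0.28,-0.17,0,-5.6],
    [0.31,-0.2,0,-6.4],
    [0.34,-0.24,0,-7.2],
    [0.36,-0.29,0,-8],
  ],
)

```text
t: 20.6
eef_pos: [0.5406, 0.0177, 0.0717]
ee_rot: [-3.141, 0.0, -2.132]
force: [0.0, -0.3, 0.8]
width: 0.0007
gripper_force: 0.0
```

carry_out(
  commands=[
    [0.02,-0.04,0,-0.8],
    [0.03,-0.08,0,-1.6],
    [0.05,-0.12,0,-2.4],
    [0.05,-0.17,0,-3.2],
    [0.06,-0.22,0,-4],
    [0.06,-0.28,0,-5],
    [0.05,-0.34,0,-6],
    [0.05,-0.34,0,-6],
    [0.05,-0.34,0,-6],
    [0.05,-0.34,0,-6],
  ],
)

```text
t: 21.85
eef_pos: [0.5428, 0.0009, 0.0716]
ee_rot: [-3.142, 0.0, -2.757]
force: [-0.2, -0.3, 0.3]
width: 0.0005
gripper_force: 0.0
```

carry_out(
  commands=[
    [0,-0.03,0,-0.5],
    [-0.01,-0.05,0,-1],
    [-0.02,-0.08,0,-1.5],
    [-0.02,-0.11,0,-2],
    [-0.03,-0.14,0,-2.5],
    [-0.05,-0.16,0,-3],
    [-0.05,-0.16,0,-3],
    [-0.05,-0.16,0,-3],
    [-0.05,-0.16,0,-3],
    [-0.05,-0.16,0,-3],
  ],
)

```text
t: 23.1
eef_pos: [0.5402, -0.0071, 0.0715]
ee_rot: [-3.142, -0.0, -3.072]
force: [1.1, 0.1, 0.5]
width: 0.0005
gripper_force: 0.2
```

carry_out(
  commands=[
    [-0.01,-0.03,0,-0.5],
    [-0.03,-0.06,0,-1],
    [-0.04,-0.08,0,-1.5],
    [-0.04,-0.08,0,-1.5],
    [-0.04,-0.08,0,-1.5],
    [-0.04,-0.08,0,-1.5],
    [-0.04,-0.08,0,-1.5],
    [-0.04,-0.08,0,-1.5],
    [-0.04,-0.08,0,-1.5],
    [-0.04,-0.08,0,-1.5],
  ],
)

```text
t: 24.35
eef_pos: [0.5382, -0.0111, 0.0715]
ee_rot: [-3.142, -0.0, 3.054]
force: [1.0, -0.2, -0.3]
width: 0.0002
gripper_force: 0.0
```

```bash
python3 look.py h.png
```

```text
(no output)
```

View pics/h.png

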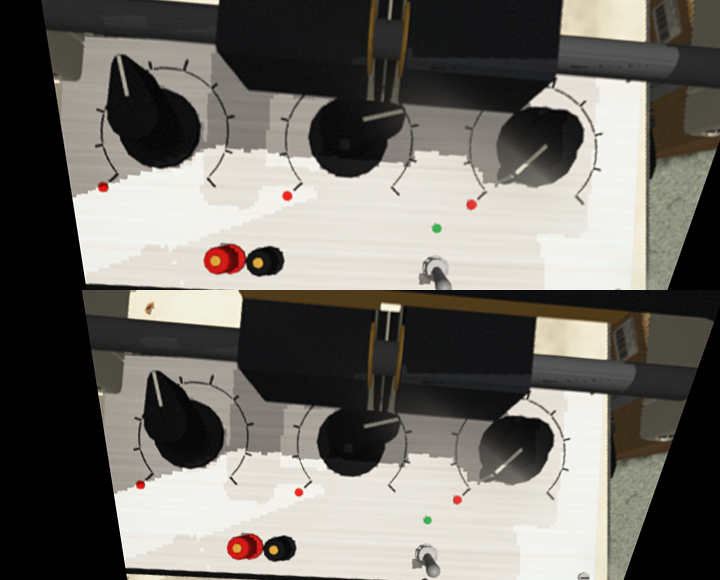

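carry_out(
  commands=[
    [0.1,0,0,0],
    [0.25,0,0.1,0],
    [0.25,0,0.8,0],
    [0,-0.1,1.3,0.35],
    [-0.9,-0.3,1.3,0.35],
    [-1.8,-0.54,1.3,0.35],
    [-2.32,-0.54,1.0,0.35],
    [-2.32,-0.54,0.5,0.35],
    [-2.32,-0.54,0.0,0.35],
    [-2.32,-0.54,-0.04,0.35],
  ],
)

```text
t: 25.65
eef_pos: [0.4217, -0.0384, 0.0688]
ee_rot: [-3.141, -0.002, 3.09]
force: [0.6, 0.2, 0.3]
width: 0.0006
gripper_force: 0.0
```

carry_out(
  commands=[
    [0,0,0,0],
    [0.06,0,0,0],
    [0.12,0,0,0],
    [0.16,0,0,0],
    [0.2,0,0,0],
    [0.24,0,0,0],
    [0.28,0,0,0],
    [0.28,0,0,0],
    [0.28,0,0,0],
    [0.28,0,0,0],
  ],
)

```text
t: 26.9
eef_pos: [0.4363, -0.0381, 0.0696]
ee_rot: [3.142, 0.0, 3.09]
force: [-1.0, 0.2, -0.1]
width: 0.0004
gripper_force: 0.0
```

Contact just begun; push a few mm further.

carry_out(
  commands=[
    [0.02,0,0,0],
    [0.04,0,0,0],
    [0.06,0,0,0],
    [0.08,0,0,0],
    [0.1,0,0,0],
    [0.12,0,0,0],
    [0.12,0,0,0],
    [0.12,0,0,0],
    [0.12,0,0,0],
    [0.12,0,0,0],
  ],
)

```text
t: 28.15
eef_pos: [0.4422, -0.0381, 0.0695]
ee_rot: [-3.142, -0.0, 3.09]
force: [-0.9, -1.0, -0.5]
width: 0.0005
gripper_force: 0.3
```

carry_out(
  commands=[
    [0.02,0,0,0],
    [0.04,0,0,0],
    [0.04,0,0,0],
    [-0.1,0,0,0],
    [-0.3,0,0,0],
    [-0.3,0,0.5,0],
    [-0.2,0,1.5,0],
    [0.5,0,2.5,0],
    [1.0,0,3.5,0],
    [1.0,0,3.6,0],
  ],
)

```text
t: 29.4
eef_pos: [0.4951, -0.0378, 0.2532]
ee_rot: [3.14, 0.007, 3.09]
force: [-0.6, -0.1, -1.2]
width: 0.0005
gripper_force: 0.0
```

```bash
python3 look.py i.png
```

```text
(no output)
```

View pics/i.png

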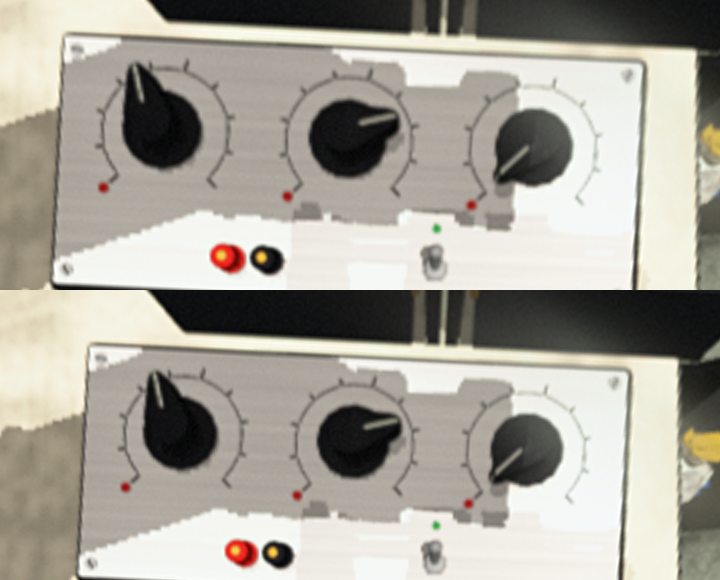

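The picture shows the hundreds knob at 4 (line at 135,85), the tens at 7 (380,120) and the units at 0. The switch bat leans back towards the green dot (433,255), and the box has not moved.

```bash
python3 -c "
from station import arm
print(arm.job_done())"
```

```text
the job is handed in; nothing more can be done
None
```

The decade box is set to 470 Ω (hundreds at 4, tens at 7, units at 0), and I pushed the output switch on only after both knobs were in their clicks. The job is handed in.

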